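# Close the ring mould and hold it for the wax shot

## Robot

A 6-joint arm with a two-finger parallel gripper is mounted at the origin on the work surface. World frame = base frame: x ahead of the robot, y to its left, z up, the work surface at z = 0. Lengths are in m, angles in rad, forces in N, time in s.
With the tool pointing down it reaches from about 0.3 to 0.75 m from the base axis. Payload 8.5 kg.
Tool frame: the origin (TCP) lies midway between the tips of the shut fingers; the grasp point (between the pads) lies 19 mm behind it; z points along the fingers, y is the line along which they close (so a half turn about z gives the same grasp; the last joint's range is limited). The gripper opens to 85 mm and grips with 20 to 120 N. Pads are 22 mm wide; open, the fingers measure 114 mm over their backs; the gripper's body (76 mm by 85 mm) begins 54 mm behind the grasp point. The pads swing forward as they close: fully open they stand 13 mm farther back than shut.
Start: joints at [0.916, 0.381, 1.297, -0, 1.464, -0.215], TCP at [0.234, 0.498, 0.231] pointing down, gripper open.
Joint ranges: [-3.11, 3.11], [-0.89, 2.33], [0.22, 2.48], [-1.42, 4.56], [0.17, 2.85], [-2.88, 2.88]. Speed limits (rad/s): [2.39, 2.39, 3.14, 3.14, 3.14, 3.14].

## Interface

Orientations are given as a 3x3 rotation matrix whose columns are the frame's x, y, z axes.
In Python, from rig import manip, vision, close_job gives the robot as it stands. The module is installed in compiled form; this text tells all that it offers.
- The arm moves only by the shell command python3 -m jog 'ROWS' [FORCE]. ROWS is JSON, a list of rows, each a list of 7 numbers: the turn, a rotation vector about the world's x, y, z in rad, then the shift along the world's x, y, z in m, then the gripper command: -1 is shut, 1 is fully open, values between are in proportion. In form: [[rx, ry, rz, tx, ty, tz, claw], ...]. A call has 1 to 20 rows; each row is the pose to reach, as a shift and turn from the pose commanded when the call began; what a row does not reach only later rows make up. A row lasts 1/10 s, in which the tool goes at most 50 mm and 8.59 degrees, less where a joint would pass 70% of its speed; a pose out of reach is approached as far as the arm can. A call with a gripper value outside its range is refused whole. The fingers move at their own pace and stop on an object; FORCE is the grip in N (left out, the last holds). Time passes only in rows, so rows that repeat a pose let the fingers close. It gives the time, the measured TCP pose, the force, the opening and the grip force at its end, in the units of the state.
- manip.state(): the state, without advancing time (a new reading comes with each control period).
- vision.snapshot(name): name is "scene" or "top" or "wrist"; returns (picture, depth): 400x640x3 uint8, red, green, blue; 400x640 float32, m along the optical axis (not along the pixel's ray), 0 where there is no reading.
- vision.get_calibration(name): a dict with "fov_y" (degrees; the focal length in pixels is half the picture's height over the tangent of half this angle, whatever the lens; pixels are square), "cx", "cy" (the principal point, pixels), "distortion" ([k1, k2, p1, p2, k3] as OpenCV has them; the pictures are not rectified), "rvec" (rotation vector, rad) and "tvec" (3), from world to camera coordinates, as OpenCV has them. Camera axes: x right, y down, z forward; pixel columns grow to the right and rows downward; lengths in m; the calibration is good to about 2 mm. A picture is of the moment at which its call begins: read the wrist's pose just before it. get_calibration takes no time and is no camera call; for the wrist camera it gives the pose at the moment of the call.
- close_job(): hands the job in; it is judged then, once.
The state is a dict: "t": time; "qpos": joint angles; "joint_velocities": joint speeds; "joint_efforts": joint torques, N m; "position": TCP position; "eef_rot": TCP orientation; "force": force on the tool from outside, world axes, zero at the start; "ft_torque": the same for the moment, N m; "width": finger opening in m; "finger_force": force on a finger pad.
Only numpy, scipy, OpenCV 4.12 (cv2) and the standard library are available. Lean on these libraries where they do the work, as an engineer would, in place of code of your own. Each camera call takes 0.05 s, during which the arm holds its last target. There are 200 camera calls.

## Task

Get the wax injector ready for a shot: press the pump knob on top of the pot all the way down to its stop and let it come fully back up. Then set the loose upper mould half onto the lower half at the nozzle, its two holes over the dowels and its sprue end towards the nozzle, until it closes flush, and finish while holding the mould shut: keep pressing the upper half down onto the lower one with a firm push of about 15 newtons and do not let go. Leave everything else on the bench where it is.

Things in the scene. Friction and masses are not known exactly. Their poses are not given: they have to be found in the camera images.
- pump (a joint): travel of the injector's air pump in m: 0 = fully up (the spring brings it back by itself), 0.025 = fully down on its stop. It moves straight down. The spring takes about 5 N at the start and 13 N at the stop.
- pump_knob (a point): centre of the flat top of the pump knob: black, round, mushroom-shaped, 38 mm across (flat top 32 mm), on a thin rod above the steel pot; 245 mm above the bench when up. The pot is 128 mm across, its lid 142 mm and 148 mm above the bench. A gauge stands on the lid beyond the pump (seen from the mould), 45 mm from its axis, below 205 mm.
- lower_face (a point): centre of the top (parting) face of the lower mould half, 65 mm above the bench. z is up, y points to the nozzle and pot (pump axis 172 mm away), x runs across. Two steel dowels stand on it at (x, y) = (-14, -25) and (14, 13) mm: 8 mm across for 5 mm, then tapering to a 3.6 mm tip 11 mm above the face.
- upper_center (a point): centre, half-way up, of the loose upper mould half; 12.5 mm above lower_face when closed, with the same axes. +y is its sprue end (half-round notch 10 mm wide in the lower edge); the +x, +y corner is cut off by 8 mm. Two through holes, 9.5 mm, at (x, y) = (-14, -25) and (14, 13) mm; it fits only this way round.
- upper: upper mould half: bare aluminium block 48 (x) by 72 (y) by 25 (z) mm, about 0.23 kg, lying on the bench parting face down, as it will be used, its sprue end within about 50 degrees of the final direction. Easily gripped across the 48 mm width. Origin at the centre of its underside.
- lower: lower mould half: bare aluminium block 48 (x) by 72 (y) by 25 (z) mm with a ring cavity in its top, screwed to the injector's narrow pedestal, so it cannot move; long sides free for fingers down to the base plate, 12 mm above the bench. Origin at the centre of its underside, axes as lower_face.
- small_mould: bystander: smaller aluminium mould half, 36 by 52 by 20 mm, one small hole, no use here; origin under its centre
- talc: bystander: white round jar with steel lid, 48 mm across, 62 mm high; origin under its centre
- dusting_brush: bystander: wooden brush 170 mm long lying on the bench; origin at its middle on the bench
- wax_bowl: bystander: white bowl of wax ring patterns, 96 mm across, 30 mm high; origin under its centre
- caliper: bystander: steel caliper 170 mm long lying flat; origin under the middle of its beam
- ring_stick: bystander: tapered steel ring stick with wooden handle, 300 mm long, lying; origin under it at its middle
- beaker: bystander: open empty glass beaker, 64 mm across, 70 mm high; origin under its centre
There are look-alikes about, which are no part of the job. Leave any pink or yellow look-alike of the upper alone.

How it is judged:
On the way, in this order (a step that is already met when the one before it is completed fails the run):
1. the pump knob is pressed down to its stop (value of joint pump above 0.0225 m), for 0.1 s.
2. the pump knob has come fully back up (value of joint pump below 0.003 m), for 0.1 s.
3. the upper mould half is home on the dowels, flush on the lower half (horizontal distance between upper_center and lower_face below 0.003 m and z of upper_center in the frame of lower_face below 0.0145 m and angle between the z axis of upper_center and the z axis of lower_face, either way round below 0.03 rad and angle between the y axis of upper_center and the y axis of lower_face, either way round below 0.08 rad), for 0.2 s.
At the end, for the whole second after the job is handed in: The upper half is closed on the dowels (3 mm sideways, within 2 mm of flush, 0.03 rad level, 0.08 rad in turn) and pressed onto the lower half with more than 6 N through the last second (its weight is about 2.3 N); the pump knob is fully up (3 mm) (all of step 3 and contact force between upper and lower above 6 N and value of joint pump below 0.003 m); the arm keeps its last pose, push and grip.
It fails at once if a bystander is shifted by more than 30 mm or knocked over (distance of any of small_mould, talc, dusting_brush, wax_bowl, caliper, ring_stick, beaker from where it was at the start of the episode above 0.03 m or angle between any of talc, beaker, wax_bowl's own z axis and vertical above 0.5 rad).
It also fails if it takes over 59 s, if anything falls off the work surface, if the arm or the gripper's body presses on something with over 40 N, if the wrist force passes 120 N, or if a joint passes its speed limit or range.

## Working session

There is one attempt and no reset: what is moved stays moved. The work goes in short steps, Python scripts to look and compute and a shell command to move; the robot and the scene stay as the last step left them, time stands still between calls to the robot, and variables do not carry over. Pictures are saved under pics/ and viewed, at most 10 in all, crops included, and the job is handed in when it is done.

```bash
mkdir -p pics
cat > h.py <<'E'
import numpy as np, cv2, json
from rig import manip, vision
def snap(n):
    c=vision.get_calibration(n); im,d=vision.snapshot(n)
    return im,d,c
def cam(c):
    f=200/np.tan(np.radians(c["fov_y"])/2)
    K=np.array([[f,0,c["cx"]],[0,f,c["cy"]],[0,0,1.]])
    R=cv2.Rodrigues(np.array(c["rvec"],float))[0]; t=np.array(c["tvec"],float).ravel()
    return K,np.array(c["distortion"],float),R,t
def ray(c,uv,z):
    K,D,R,t=cam(c)
    p=cv2.undistortPoints(np.array(uv,float).reshape(-1,1,2),K,D).reshape(-1,2)
    d=np.c_[p,np.ones(len(p))]@R; o=-R.T@t
    return o+d*((z-o[2])/d[:,2])[:,None]
def proj(c,P):
    K,D,R,t=cam(c)
    return cv2.projectPoints(np.array(P,float).reshape(-1,1,3),cv2.Rodrigues(R)[0],t,K,D)[0].reshape(-1,2)
def cloud(c,d):
    v,u=np.mgrid[:400,:640]; K,D,R,t=cam(c)
    p=cv2.undistortPoints(np.c_[u.ravel(),v.ravel()].astype(float).reshape(-1,1,2),K,D).reshape(-1,2)
    P=np.c_[p,np.ones(len(p))]*d.reshape(-1,1)
    return ((P-t)@R).reshape(400,640,3)
def save(n,im): cv2.imwrite("pics/"+n+".png",im[:,:,::-1])
def load(n):
    z=np.load(n+".npz",allow_pickle=True); return z["im"],z["d"],z["c"].item()
E
python3 - <<'E'
from h import *
for n in("top","scene"):
    im,d,c=snap(n); np.savez(n,im=im,d=d,c=c); save(n,im); print(n,c)
s=manip.state(); print({k:np.round(v,3).tolist() for k,v in s.items()})
E
```

```text
top {'fov_y': 49.31593819177414, 'cx': 318.58216789646076, 'cy': 201.14935314023313, 'distortion': array([-0.00179867,  0.        ,  0.        ,  0.        ,  0.        ]), 'rvec': array([ 2.1808182 , -2.17314378,  0.11420012]), 'tvec': array([-0.04381861,  0.53850571,  1.36109961])}
scene {'fov_y': 55.109838892884866, 'cx': 321.7675816893569, 'cy': 193.96316209255693, 'distortion': array([-0.07569368,  0.        ,  0.        ,  0.        ,  0.        ]), 'rvec': array([ 0.86306116,  2.52630222, -1.09115769]), 'tvec': array([ 0.42417389, -0.09733384,  1.55311022])}
{'t': 0.1, 'qpos': [0.916, 0.381, 1.298, 0.0, 1.464, -0.215], 'joint_velocities': [0.001, -0.002, -0.003, -0.001, 0.0, 0.0], 'joint_efforts': [0.005, -44.922, -23.166, -0.0, 0.004, 0.0], 'position': [0.234, 0.497, 0.231], 'eef_rot': [[-0.905, 0.426, -0.001], [0.426, 0.905, -0.001], [0.0, -0.001, -1.0]], 'force': [0.604, -0.017, -0.286], 'ft_torque': [-0.014, -0.027, -0.017], 'finger_force': 0.0, 'width': 0.086}
```

View pics/top.png

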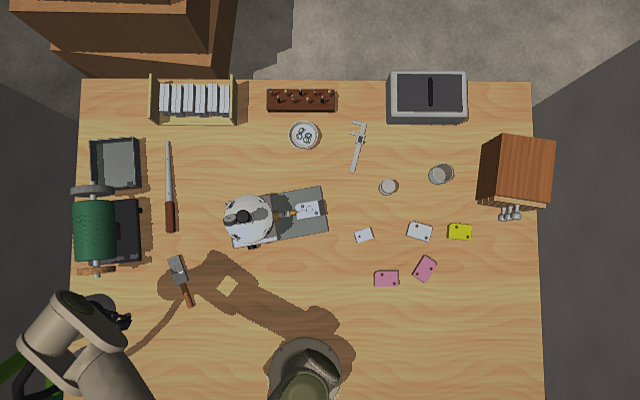

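View pics/scene.png

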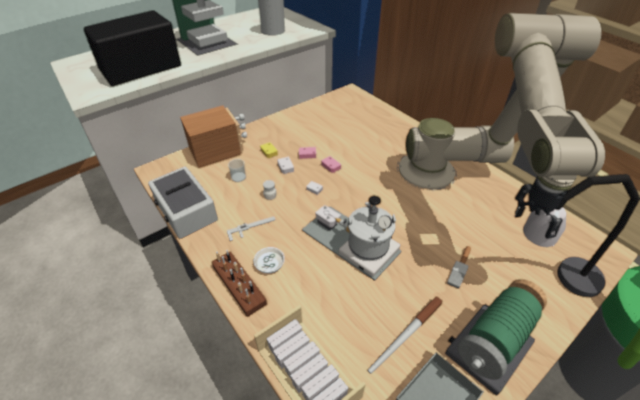

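The top view shows what could be mistaken for the upper half:
- white/grey block at (419,231)
- small mould at (363,235), with one hole
- pink blocks at (386,278) and (425,268)
- yellow block at (460,231)

By the description I choose (419,231), which is bare aluminium with two holes. The lower half is at about (307,210) and the pump knob at about (235,216). I'll check these in one close crop.

Run:
```python
from h import *
im,d,c=load("top")
a=cv2.resize(im[180:260,215:335],None,fx=5,fy=5,interpolation=cv2.INTER_CUBIC)
b=cv2.resize(im[215:250,400:440],None,fx=5,fy=5,interpolation=cv2.INTER_CUBIC)
o=np.zeros((400,800,3),np.uint8); o[:400,:600]=a; o[:175,600:800]=b; save("crop",o)
P=cloud(c,d)
# upper: depth mask
def rect(box,z0,z1):
    y0,y1,x0,x1=box; m=np.zeros((400,640),np.uint8)
    s=P[y0:y1,x0:x1,2]; m[y0:y1,x0:x1]=((s>z0)&(s<z1))
    cs=cv2.findContours(m,0,2)[0]; k=max(cs,key=cv2.contourArea)
    w=ray(c,k.reshape(-1,2),(z0+z1)/2)[:,:2]
    return cv2.contourArea(k),cv2.minAreaRect((w*1000).astype(np.float32)),
print(rect((215,250,400,440),.017,.034))
print(rect((185,225,285,335),.055,.075))
print(np.round(P[231,419],3),np.round(P[210,312],3))
q=P[180:250,215:275]; m=(q[...,2]>.232)&(q[...,2]<.26); print("knob",np.round(q[m].mean(0),4),m.sum(), np.round(np.ptp(q[m],0),3))
for n,uv,z in(("base",(305,370),0),):print(ray(c,uv,z))
```

```text
(318.5, ((444.2887268066406, -360.4789733886719), (73.66309356689453, 48.555843353271484), 74.22954559326172))
(364.5, ((504.0340881347656, 11.230056762695312), (48.44679641723633, 106.13995361328125), 10.581040382385254))
[ 0.445 -0.361  0.024] [ 0.508 -0.021  0.062]
knob [0.4758 0.1627 0.2455] 158 [0.035 0.035 0.014]
[[ 0.01051049 -0.00131079  0.        ]]
```

View pics/crop.png

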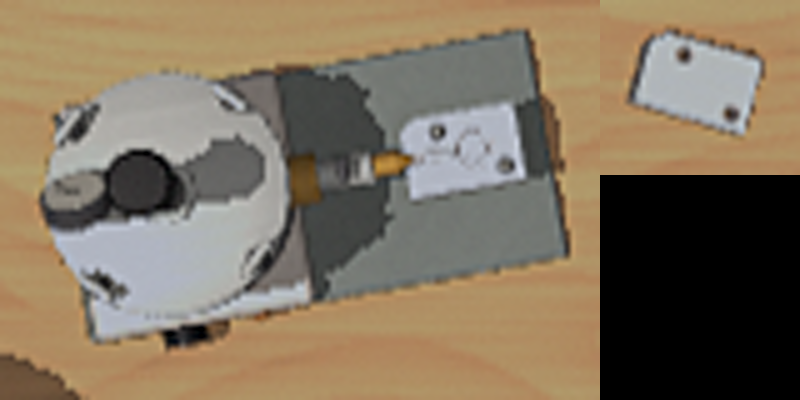

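The crop confirms the choice. The block at (419,231) is bare aluminium, its cut corner is up-left like the lower half's, and its two holes are at top-view pixels (417,226) and (426,238). The lower half's dowels are at (303,206) and (316,213). The black knob is at (243,216). The pump comes first.

```bash
python3 -m jog '[[0,0,0,0,0,0.05,-1],[0,0,-0.1,0.02,-0.03,0.08,-1],[0,0,-0.2,0.05,-0.07,0.08,-1],[0,0,-0.3,0.08,-0.11,0.08,-1],[0,0,-0.4,0.11,-0.15,0.08,-1],[0,0,-0.5,0.14,-0.19,0.08,-1],[0,0,-0.6,0.17,-0.23,0.08,-1],[0,0,-0.7,0.195,-0.27,0.08,-1],[0,0,-0.8,0.22,-0.305,0.08,-1],[0,0,-0.8,0.242,-0.334,0.08,-1],[0,0,-0.8,0.242,-0.334,0.06,-1],[0,0,-0.8,0.242,-0.334,0.05,-1],[0,0,-0.8,0.242,-0.334,0.04,-1],[0,0,-0.8,0.242,-0.334,0.04,-1],[0,0,-0.8,0.242,-0.334,0.04,-1]]'
```

```text
t: 1.6
position: [0.476, 0.1643, 0.2717]
eef_rot: [[-0.326, 0.945, 0.0], [0.945, 0.326, 0.0], [-0.0, 0.0, -1.0]]
force: [0.3, -0.3, 0.6]
width: 0.0001
finger_force: 0.0
```

```bash
python3 -m jog '[[0,0,0,0,-0.001,-0.02,-1],[0,0,0,0,-0.001,-0.03,-1],[0,0,0,0,-0.001,-0.036,-1],[0,0,0,0,-0.001,-0.042,-1],[0,0,0,0,-0.001,-0.047,-1],[0,0,0,0,-0.001,-0.05,-1],[0,0,0,0,-0.001,-0.052,-1],[0,0,0,0,-0.001,-0.053,-1],[0,0,0,0,-0.001,-0.053,-1],[0,0,0,0,-0.001,-0.053,-1]]'
```

```text
t: 2.6
position: [0.4761, 0.163, 0.2202]
eef_rot: [[-0.326, 0.946, 0.002], [0.946, 0.326, 0.0], [-0.0, 0.002, -1.0]]
force: [-3.9, -0.9, 11.8]
width: -0.0003
finger_force: 6.1
```

```bash
python3 -m jog '[[0,0,0,0,0,-0.001,-1],[0,0,0,0,0,-0.002,-1],[0,0,0,0,0,-0.003,-1],[0,0,0,0,0,-0.003,-1],[0,0,0,0,0,-0.003,-1]]'
```

```text
t: 3.1
position: [0.4763, 0.1631, 0.2199]
eef_rot: [[-0.326, 0.945, 0.005], [0.945, 0.326, 0.0], [-0.001, 0.005, -1.0]]
force: [-11.2, -2.6, 32.1]
width: -0.0001
finger_force: 16.0
```

```bash
python3 -m jog '[[0,0,0,0,0,0.02,-1],[0,0,0,0,0,0.04,-1],[0,0,0,0,0,0.06,-1],[0,0,0,0,0,0.08,-1],[0,0,0,0,0,0.10,-1],[0,0,-0.05,0.01,-0.04,0.11,1],[0,0,-0.1,0.02,-0.085,0.11,1],[0,0,-0.147,0.031,-0.13,0.09,1],[0,0,-0.147,0.031,-0.169,0.07,1],[0,0,-0.147,0.031,-0.169,0.06,1],[0,0,-0.147,0.031,-0.169,0.06,1],[0,0,-0.147,0.031,-0.169,0.06,1]]'
python3 - <<'E'
from h import *
s=manip.state(); im,d,c=snap("wrist"); np.savez("w1",im=im,d=d,c=c); save("w1",im)
K,D,R,t=cam(c); print(-R.T@t,s["position"],R[2])
im,d,c=snap("top"); P=cloud(c,d); q=P[180:250,215:275]; m=(q[...,2]>.22)&(q[...,2]<.26); print("knob",np.round(np.median(q[m],0),4),m.sum())
E
```

```text
t: 4.3
position: [0.5073, -0.0054, 0.2762]
eef_rot: [[-0.184, 0.983, 0.001], [0.983, 0.184, 0.0], [-0.0, 0.001, -1.0]]
force: [-0.7, -0.0, 1.0]
width: 0.0851
finger_force: 0.0
[0.4911286  0.07695266 0.41933588] [ 0.50734069 -0.00542693  0.27617661] [ 0.06160966 -0.31967035 -0.94552373]
knob [0.4757 0.1626 0.2457] 158
```

View pics/w1.png

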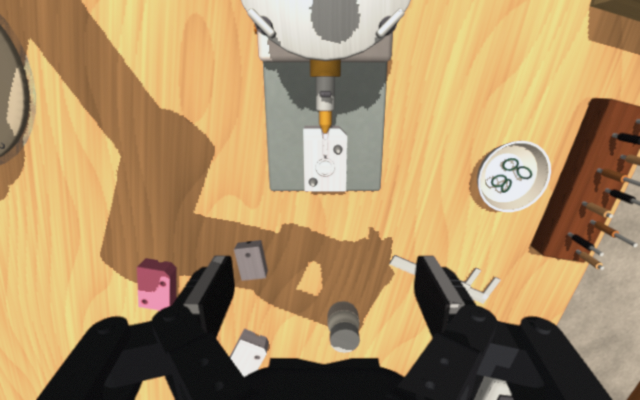

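The wrist view shows the lower half's face from (304,127) to (347,191), with dowels near (338,150) and (313,182). The talc jar is at (343,325) and the upper half at (249,352), partly hidden. I'll measure the lower half now.

Run:
```python
from h import *
im,d,c=load("w1")
P=cloud(c,d); 
m=np.zeros((400,640),np.uint8); z=P[...,2]
m[120:200,295:355]=((z>.055)&(z<.075))[120:200,295:355]
k=max(cv2.findContours(m,0,2)[0],key=cv2.contourArea)
w=ray(c,k.reshape(-1,2),.065)[:,:2]*1000
print("depth",cv2.minAreaRect(w.astype(np.float32)))
g=im.min(2); m2=np.zeros_like(m); m2[120:200,295:355]=(g>170)[120:200,295:355]
m2=cv2.morphologyEx(m2,cv2.MORPH_CLOSE,np.ones((9,9)))
k=max(cv2.findContours(m2,0,2)[0],key=cv2.contourArea); w=ray(c,k.reshape(-1,2),.065)[:,:2]*1000
print("bright",cv2.minAreaRect(w.astype(np.float32)),k.reshape(-1,2).min(0),k.reshape(-1,2).max(0))
for dz in [(142,160,330,347),(174,191,304,321)]:
    a,b,e,f=dz; s=(g<130)[a:b,e:f]; v,u=np.nonzero(s); print("dowel px",u.mean()+e,v.mean()+a,s.sum(),ray(c,(u.mean()+e,v.mean()+a),.072))
    zz=P[a:b,e:f]; t=zz[...,2]>.07; print(np.round(zz[t].mean(0),4),t.sum())
# prediction
a=np.radians(10.6)
L=np.array([.5074,-.0064]);ex=np.array([np.cos(a),np.sin(a)]);ey=np.array([-np.sin(a),np.cos(a)])
for x,y in((-.014,-.025),(.014,.013)): print("pred",L+ex*x+ey*y, proj(c,np.r_[L+ex*x+ey*y,.076]))
cv2.imwrite("pics/w1c.png",cv2.resize(im[115:200,285:365],None,fx=7,fy=7,interpolation=cv2.INTER_CUBIC)[:,:,::-1])
```

```text
depth ((507.0516052246094, 0.009174346923828125), (48.10393524169922, 80.3143310546875), 10.516676902770996)
bright ((508.3323059082031, -4.769439697265625), (49.41899490356445, 72.90389251708984), 10.529953002929688) [303 128] [347 191]
dowel px 337.3235294117647 149.08823529411765 34 [[0.51910827 0.01191502 0.072     ]]
[0.5182 0.013  0.0824] 40
dowel px 313.0344827586207 180.82758620689654 29 [[ 0.4992035  -0.02876431  0.072     ]]
[ 0.4982 -0.0249  0.092 ] 38
pred [ 0.49823769 -0.0335487 ] [[311.3499415  185.71365688]]
pred [0.51876973 0.00895348] [[336.63960078 152.39938912]]
```

View pics/w1c.png

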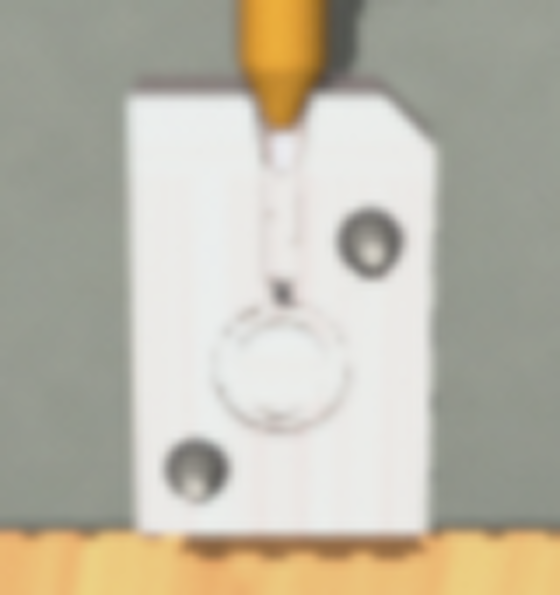

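```bash
python3 -m jog '[[0,0,-0.06,-0.008,-0.044,-0.005,1],[0,0,-0.12,-0.016,-0.088,-0.01,1],[0,0,-0.18,-0.024,-0.132,-0.015,1],[0,0,-0.24,-0.032,-0.176,-0.02,1],[0,0,-0.3,-0.04,-0.22,-0.025,1],[0,0,-0.36,-0.048,-0.264,-0.03,1],[0,0,-0.42,-0.056,-0.308,-0.035,1],[0,0,-0.461,-0.063,-0.355,-0.04,1],[0,0,-0.461,-0.063,-0.355,-0.04,1],[0,0,-0.461,-0.063,-0.355,-0.04,1],[0,0,-0.461,-0.063,-0.355,-0.04,1],[0,0,-0.461,-0.063,-0.355,-0.04,1]]'
python3 - <<'E'
from h import *
s=manip.state(); im,d,c=snap("wrist"); np.savez("w2",im=im,d=d,c=c)
print(s["position"],s["eef_rot"][:2,1])
g=im.min(2); m2=np.zeros((400,640),np.uint8); m2[110:210,280:370]=(g>170)[110:210,280:370]
m2=cv2.morphologyEx(m2,cv2.MORPH_CLOSE,np.ones((9,9)))
k=max(cv2.findContours(m2,0,2)[0],key=cv2.contourArea); w=ray(c,k.reshape(-1,2),.025)[:,:2]*1000
print("bright",cv2.minAreaRect(w.astype(np.float32)),k.reshape(-1,2).min(0),k.reshape(-1,2).max(0))
cv2.imwrite("pics/w2c.png",cv2.resize(im[100:220,250:390],None,fx=5,fy=5,interpolation=cv2.INTER_CUBIC)[:,:,::-1])
i1,_,c1=load("w1")
for (u,v) in((338,150.9),(313.1,183.3)): print("tip",ray(c1,(u,v),.0755))
E
```

```text
t: 5.6
position: [0.4448, -0.36, 0.236]
eef_rot: [[0.271, 0.963, 0.001], [0.963, -0.271, -0.001], [-0.0, 0.001, -1.0]]
force: [-0.8, 0.1, 0.1]
width: 0.0856
finger_force: 0.0
[ 0.44483792 -0.35995795  0.23604949] [ 0.96250078 -0.2712776 ]
bright ((445.4503173828125, -359.5420837402344), (70.50865173339844, 48.302955627441406), 73.74909973144531) [303 129] [346 190]
tip [[0.51994099 0.01074963 0.0755    ]]
tip [[ 0.4996954  -0.03054451  0.0755    ]]
```

View pics/w2c.png

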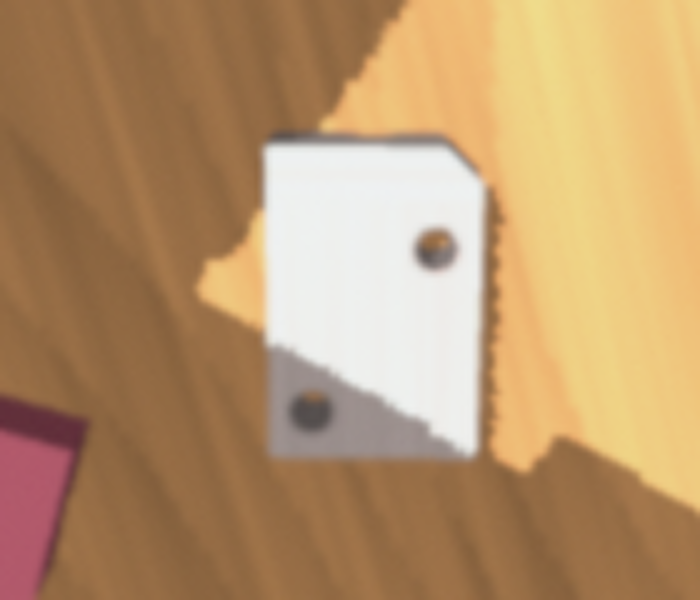

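The view shows the upper half from (303,128) to (347,191), with holes at (337,149) and (312,182). Its cut corner is at the top right, like the lower half in the matching view, so the tool-relative poses agree within about 0.5 mm. I'll descend and grip.

```bash
python3 -m jog '[[0,0,0,0.0015,0.001,-0.04,0.7],[0,0,0,0.0015,0.001,-0.08,0.7],[0,0,0,0.0015,0.001,-0.12,0.7],[0,0,0,0.0015,0.001,-0.155,0.7],[0,0,0,0.0015,0.001,-0.185,0.7],[0,0,0,0.0015,0.001,-0.205,0.7],[0,0,0,0.0015,0.001,-0.22,0.7],[0,0,0,0.0015,0.001,-0.23,0.7],[0,0,0,0.0015,0.001,-0.236,0.7],[0,0,0,0.0015,0.001,-0.236,0.7],[0,0,0,0.0015,0.001,-0.236,0.7],[0,0,0,0.0015,0.001,-0.236,-1],[0,0,0,0.0015,0.001,-0.236,-1],[0,0,0,0.0015,0.001,-0.236,-1],[0,0,0,0.0015,0.001,-0.236,-1],[0,0,0,0.0015,0.001,-0.236,-1],[0,0,0,0.0015,0.001,-0.236,-1],[0,0,0,0.0015,0.001,-0.236,-1]]' 70
```

```text
t: 7.45
position: [0.4459, -0.3607, 0.0003]
eef_rot: [[0.273, 0.962, 0.001], [0.962, -0.273, -0.001], [-0.001, 0.001, -1.0]]
force: [-0.8, -0.1, 5.5]
width: 0.0467
finger_force: 73.5
```

```bash
python3 -m jog '[[0,0,0,0,0,0.02,-1],[0,0,0,0,0,0.05,-1],[0,0,0,0,0,0.09,-1],[0,0,0,0,0.01,0.13,-1],[0,0,0.06,0.006,0.04,0.14,-1],[0,0,0.12,0.013,0.08,0.14,-1],[0,0,0.18,0.02,0.12,0.14,-1],[0,0,0.24,0.028,0.16,0.14,-1],[0,0,0.3,0.035,0.2,0.14,-1],[0,0,0.36,0.042,0.24,0.14,-1],[0,0,0.42,0.05,0.28,0.14,-1],[0,0,0.461,0.058,0.32,0.13,-1],[0,0,0.461,0.063,0.34,0.12,-1],[0,0,0.461,0.063,0.3546,0.11,-1],[0,0,0.461,0.063,0.3546,0.11,-1],[0,0,0.461,0.063,0.3546,0.11,-1],[0,0,0.461,0.063,0.3546,0.11,-1]]'
python3 - <<'E'
from h import *
s=manip.state(); im,d,c=snap("wrist"); np.savez("w3",im=im,d=d,c=c); save("w3",im)
print(s["position"],s["eef_rot"][:2,1], proj(c,[list(s["position"]),[.5086,-.0045,.065]]))
im,d,c=snap("top"); np.savez("t3",im=im,d=d,c=c)
E
```

```text
t: 9.15
position: [0.5088, -0.0069, 0.1097]
eef_rot: [[-0.182, 0.983, 0.001], [0.983, 0.182, -0.0], [-0.001, 0.001, -1.0]]
force: [0.6, -0.3, -2.1]
width: 0.0465
finger_force: 72.6
[ 0.50883863 -0.00686469  0.10971113] [0.98336808 0.18162274] [[324.79976533 257.07538354]
 [324.77586691 217.71591986]]
```

View pics/w3.png

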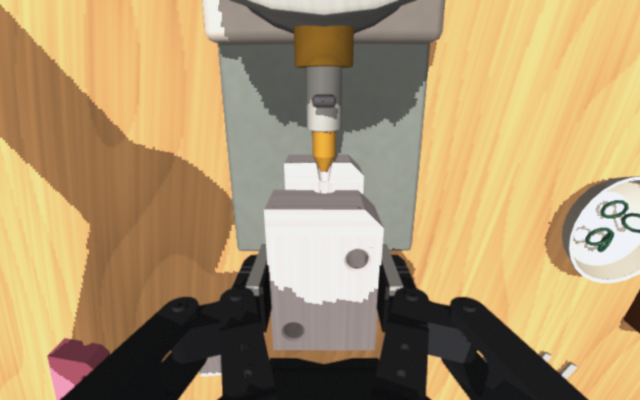

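The view shows the upper half held level. Its holes are at (357,258) and (293,330), its cut corner at (370,215), and the lower half lies beyond it at (285–362, 155–190). I'll compute the in-hand offset from the holes.

Run:
```python
from h import *
im,d,c=load("w3"); g=im.min(2).astype(int); tcp=np.array([.50884,-.00686])
H=[]
for u,v in((357,258),(293,330)):
    s=g[v-13:v+14,u-14:u+15]; th=(np.percentile(s,3)+np.median(s))/2
    y,x=np.nonzero(s<th); H.append((x.mean()+u-14,y.mean()+v-13)); print(H[-1],len(x),np.ptp(x),np.ptp(y))
w=ray(c,H,.1347)[:,:2]; v=w[0]-w[1]
print(w,np.linalg.norm(v)*1000,"expected",np.hypot(28,38))
yaw=np.arctan2(v[1],v[0])-np.arctan2(38,28); e=lambda a:np.array([[np.cos(a),-np.sin(a)],[np.sin(a),np.cos(a)]])
C=w.mean(0)-e(yaw)@[0,-.006]; print("yaw",np.degrees(yaw),"C",C,"C-tcp local",e(yaw).T@(C-tcp)*1000)
i,_,c1=load("w1"); w=ray(c1,[(338,150.9),(313.1,183.3)],.0755)[:,:2]; v=w[0]-w[1]; y=np.arctan2(v[1],v[0])-np.arctan2(38,28)
print("low yaw",np.degrees(y),np.linalg.norm(v)*1000,"C",w.mean(0)-e(y)@[0,-.006])
# lower far edge in w3
```

```text
(np.float64(356.7583081570997), np.float64(258.35045317220545)) 331 22 18
(np.float64(292.7748091603053), np.float64(329.9083969465649)) 262 20 14
[[ 0.51941039  0.00933696]
 [ 0.49848893 -0.03309848]] 47.31251879192537 expected 47.20169488482379
yaw 10.140196792566389 C [ 0.50789332 -0.00597448] C-tcp local [-0.77599439  1.03835571]
low yaw 10.266677733204219 45.99011189404379 C [ 0.50874881 -0.00399351]
```

```bash
python3 -m jog '[[0,0,0,0.0008,0.0016,-0.01,-1],[0,0,0,0.0008,0.0016,-0.02,-1],[0,0,0,0.0008,0.0016,-0.027,-1],[0,0,0,0.0008,0.0016,-0.031,-1],[0,0,0,0.0008,0.0016,-0.034,-1],[0,0,0,0.0008,0.0016,-0.036,-1],[0,0,0,0.0008,0.0016,-0.037,-1],[0,0,0,0.0008,0.0016,-0.037,-1]]'
```

```text
t: 10.05
position: [0.5095, -0.0041, 0.0724]
eef_rot: [[-0.183, 0.983, 0.0], [0.983, 0.183, -0.0], [-0.0, 0.0, -1.0]]
force: [0.2, 0.3, -1.4]
width: 0.0467
finger_force: 72.7
```

```bash
python3 -m jog '[[0,0,0,0,-0.0008,-0.001,-1],[0,0,0,0,-0.0008,-0.002,-1],[0,0,0,0,-0.0008,-0.003,-1],[0,0,0,0,-0.0008,-0.004,-1],[0,0,0,0,-0.0008,-0.004,-1]]'
```

```text
t: 10.55
position: [0.5094, -0.0049, 0.0682]
eef_rot: [[-0.183, 0.983, -0.0], [0.983, 0.183, 0.0], [0.0, -0.0, -1.0]]
force: [-0.5, 0.3, -2.8]
width: 0.0467
finger_force: 72.7
```

```bash
python3 -m jog '[[0,0,0,0,0,-0.001,-1],[0,0,0,0,0,-0.002,-1],[0,0,0,0,0,-0.003,-1],[0,0,0,0,0,-0.0035,-1],[0,0,0,0,0,-0.004,-1],[0,0,0,0,0,-0.004,-1],[0,0,0,0,0,-0.004,-1]]'
```

```text
t: 11.25
position: [0.5094, -0.0049, 0.0652]
eef_rot: [[-0.183, 0.983, 0.0], [0.983, 0.183, -0.0], [-0.0, 0.0, -1.0]]
force: [-5.0, 1.6, 9.5]
width: 0.0465
finger_force: 74.1
```

```bash
python3 -m jog '[[0,0,0,0,0,-0.0005,-1],[0,0,0,0,0,-0.0005,-1],[0,0,0,0,0,-0.0005,-1],[0,0,0,0,0,-0.0005,-1],[0,0,0,0,0,-0.0005,-1],[0,0,0,0,0,-0.0005,-1]]'
python3 - <<'E'
from h import *
im,d,c=snap("wrist"); save("w4",im)
s=manip.state(); print(s["force"],s["position"])
E
```

```text
t: 11.85
position: [0.5094, -0.0049, 0.0652]
eef_rot: [[-0.183, 0.983, 0.001], [0.983, 0.183, -0.0], [-0.001, 0.001, -1.0]]
force: [-6.1, 1.8, 15.0]
width: 0.0468
finger_force: 74.8
[-6.3118566   1.43839159 15.40809947] [ 0.5094199 -0.0049165  0.0652378]
```

View pics/w4.png

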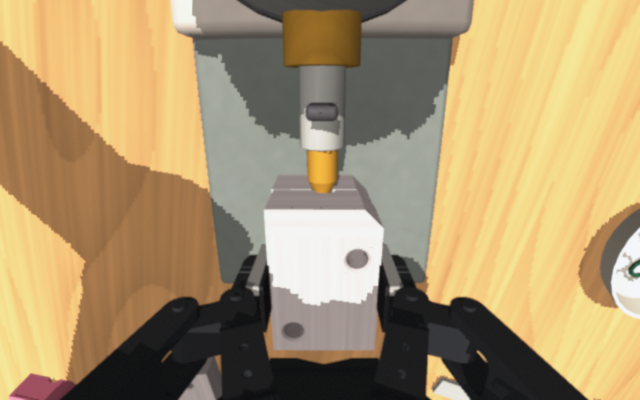

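The view shows the upper half aligned on the lower one, with only a thin seam at (320,190) under the nozzle. The push reads 15 N and is steady, so I'm handing in.

```bash
python3 -c "
from rig import close_job
print(close_job())"
```

```text
the job is handed in; nothing more can be done
None
```

I pressed the pump to its stop and it came fully back up; the upper mould half is closed flush on the dowels, and the arm is still holding it down with about 15 N. The job is handed in at about 12 s, but no verdict came back.

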